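Turn round the row of condiments

TASK

Clear the hob: move the honey jar, salt shaker, herb jar and spice jar from the wooden rack on the hob to the white rack on the worktop, one to each ring mark, in reverse order, so that the one nearest the robot on the hob ends up farthest from it on the worktop, and so on. Keep them upright, and leave each standing centred on its mark.

Things in the scene. Friction and masses are not known exactly. Their poses are not given: they have to be found in the camera images.
- honey_jar_centre (a point): The glass jar of amber-coloured honey with a dark brown, nearly black screw lid, 64 mm across, 99 mm high, about 0.42 kg; round, upright, loose, standing on one of the four places of the wooden rack on the hob, about 76 mm from its neighbours. The point is its centre, half-way up (49.5 mm above its foot); z up.
- salt_shaker_centre (a point): The clear salt shaker with a grey pierced top and white filling; 44 mm across over its lower 70 mm, 34 mm across above, 90 mm high, about 0.1 kg; round, upright, loose, standing on one of the four places of the wooden rack on the hob, about 76 mm from its neighbours. The point is its centre, half-way up (45.0 mm above its foot); z up.
- herb_jar_centre (a point): The slim jar of green dried herbs with a white label and a white top that has a dark blue disc on it, 47 mm across, 98 mm high, about 0.11 kg; round, upright, loose, standing on one of the four places of the wooden rack on the hob, about 76 mm from its neighbours. The point is its centre, half-way up (49.0 mm above its foot); z up.
- spice_jar_centre (a point): The small low glass jar of brownish-red spice with a plain pale steel lid, 51 mm across, 62 mm high, about 0.09 kg; only its lowest 53 mm can be gripped or touched; round, upright, loose, standing on one of the four places of the wooden rack on the hob, about 76 mm from its neighbours. The point is its centre, half-way up (31.0 mm above its foot); z up.
- hob_rack: Wooden rack with dark ring marks, on the hob to the robot's left; holds the row of four at the start: 336 x 104 mm board, 12 mm thick, a 41 mm high wire loop across each end (x = -161, +161 mm). Four places, flush rings 68 mm across, at x = -114, -38, 38, 114 mm, y = 0. Origin: centre of underside; z up, x along the row, away from the robot, y left. Fixed.
- worktop_rack: White rack with blue ring marks, on the dark worktop to the robot's right; empty at the start: 336 x 104 mm board, 12 mm thick, a 41 mm high wire loop across each end (x = -161, +161 mm). Four places, flush rings 68 mm across, at x = -114, -38, 38, 114 mm, y = 0. Origin: centre of underside; z up, x along the row, away from the robot, y left. Fixed.
- clip_yellow: Small yellow plastic clip, 26 x 19 mm, 16 mm high, on the right-hand long edge of the wooden rack, beside the place where the honey jar stands at the start; fixed there, so it shows which place that was: origin on the rack's underside level, 56 mm to the rack's right (-y) of that place's centre.
- clip_blue: Small blue plastic clip, 26 x 19 mm, 16 mm high, on the right-hand long edge of the wooden rack, beside the place where the salt shaker stands at the start; fixed there, so it shows which place that was: origin on the rack's underside level, 56 mm to the rack's right (-y) of that place's centre.
- clip_green: Small green plastic clip, 26 x 19 mm, 16 mm high, on the right-hand long edge of the wooden rack, beside the place where the herb jar stands at the start; fixed there, so it shows which place that was: origin on the rack's underside level, 56 mm to the rack's right (-y) of that place's centre.
- clip_red: Small red plastic clip, 26 x 19 mm, 16 mm high, on the right-hand long edge of the wooden rack, beside the place where the spice jar stands at the start; fixed there, so it shows which place that was: origin on the rack's underside level, 56 mm to the rack's right (-y) of that place's centre.

How it is judged:
By the outcome, as a careful person would: the job done as asked, in the order asked, and still so for the second after the job is handed in, with the robot touching nothing.
It also fails if it takes over 128 s, if anything falls off the work surface, if the arm or the gripper's body presses on something with over 40 N, if the wrist force passes 120 N, or if a joint passes its speed limit or range.

ROBOT

A 7-joint arm with a two-finger parallel gripper is mounted at the origin on a cart in front of the work surface, level with it; the furniture and walls round the work are solid. World frame = base frame: x ahead of the robot, y to its left, z up, the work surface at z = 0. Lengths are in m, angles in degrees, forces in N, time in s.
With the tool pointing down it reaches from about 0.4 to 0.875 m from the base axis. Payload 6.5 kg.
Tool frame: the origin (TCP) lies between the finger pads; the fingertips stand 11 mm ahead of it and the grasp point (between the pads) lies 8 mm behind it (nose_length is the distance from the TCP to the fingertips, in m); x points along the fingers, y is the direction in which the jaws open and shut, and the axes are right-handed (so a half turn about x gives the same grasp; the last joint's range is limited). The gripper opens to 88 mm and grips with 3 to 60 N. Pads are 18 mm wide; open, the fingers measure 123 mm over their backs; the gripper's body (75 mm by 187 mm) begins 45 mm behind the grasp point.
Start: joints at [-69.282, 30.733, -0.252, 88.115, 0.149, 61.152, -4.079], TCP at [0.27, 0.591, 0.25] pointing down, gripper open.
Joint ranges: [-154.64, 154.64], [-21.42, 123.67], [-72.66, 72.17], [13.99, 137.28], [-74.86, 254.86], [10.95, 109.41], [-158.01, 158.01]. Speed limits (degrees/s): [136.94, 136.94, 180, 180, 180, 180, 180].

INTERFACE

Orientations are given as a 3x3 rotation matrix whose columns are the frame's x, y, z axes.
In Python, from cell import * gives the robot as it stands. The module is installed in compiled form; this text tells all that it offers.
- The arm moves only by the shell command python3 -m pendant 'ROWS'. ROWS is JSON, a list of rows, each a list of 3 entries, a list of its own where there are three numbers: the shift along the tool's x, y, z in units of 50 mm (1.0 is 50 mm), then the turn about the tool's x in rad, then the finger opening in mm, from 0 to 88.1. In form: [[[dx, dy, dz], roll, grip], ...]. A call has 1 to 12 rows; each row shifts and turns the commanded pose from where the row before left it, along the tool's axes as they then stand; what a row does not reach is not made up. A row lasts 1/10 s, in which the tool goes at most 50 mm and 8.59 degrees, less where a joint would pass 70% of its speed; a pose out of reach is approached as far as the arm can. A call is refused whole if a number of a shift passes 1 or a number of a turn 0.15, either way. A call with a gripper value outside its range is refused whole. The fingers move at their own pace and stop on an object; the grip force is fixed at half the most. Time passes only in rows, so rows that do not move let the fingers close. It gives the time, the measured TCP pose, the force and the opening at its end, in the units of the state.
- state(): the state, without advancing time (a new reading comes with each control period).
- snapshot(name): name is "side" or "top"; returns a dict with "image" (420x560x3 uint8, blue, green, red), "fovy" (degrees; the focal length in pixels is half the picture's height over the tangent of half this angle, whatever the lens; pixels are square), "cx", "cy" (the principal point, pixels), "dist" ([k1, k2, p1, p2, k3] as OpenCV has them; the pictures are not rectified), "R" (3x3) and "t" (3): a world point X has camera coordinates R X + t. Camera axes: x right, y down, z forward; pixel columns grow to the right and rows downward; lengths in m; the calibration is good to about 2 mm. A picture is of the moment at which its call begins. There is no depth.
- finish_job(): hands the job in, once; it reports no verdict.
The state is a dict: "time": time; "joints": joint angles; "qvel": joint speeds; "tau": joint torques, N m; "position": TCP position; "tool_rot": TCP orientation; "wrist_force": force on the tool from outside, world axes, zero at the start; "ft_torque": the same for the moment, N m; "width": finger opening in m.
Only numpy, scipy, OpenCV 4.12 (cv2) and the standard library are available. Lean on these libraries where they do the work, as an engineer would, in place of code of your own. Each camera call takes 0.05 s, during which the arm holds its last target. There are 200 camera calls.

## Working session

There is one attempt and no reset: what is moved stays moved. The work goes in short steps, Python scripts to look and compute and a shell command to move; the robot and the scene stay as the last step left them, time stands still between calls to the robot, and variables do not carry over. Pictures are saved under pics/ and viewed, about 12 in all and at most 16, crops included, and the job is handed in when it is done.

```bash
mkdir -p pics; python3 - <<'E'
from cell import *
import cv2,numpy as np
s=state(); print(s['time'],s['position'],np.round(s['tool_rot'],3),s['width'])
for n in("top","side"):
    d=snapshot(n); cv2.imwrite(f'pics/{n}0.png',d['image']); print(n,d['fovy'],d['cx'],d['cy'],d['dist'],np.round(d['R'],3),d['t'],-np.array(d['R']).T@d['t'])
E
```

```text
0.0 [0.26941588 0.59089944 0.24888135] [[-0.001  0.415  0.91 ]
 [-0.002  0.91  -0.415]
 [-1.    -0.002  0.   ]] 0.08786187961996056
top 53.41696079089008 273.8356325734263 207.25710868815682 [-0.12741952  0.          0.          0.          0.        ] [[ 0.003 -1.    -0.016]
 [-0.982 -0.    -0.187]
 [ 0.187  0.016 -0.982]] [0.01156242 0.56414405 1.1400319 ] [ 0.34147883 -0.00672086  1.22532117]
side 42.12264922456809 279.07106016264146 216.22828763784787 [0.00494921 0.         0.         0.         0.        ] [[ 0.104 -0.994  0.014]
 [-0.864 -0.097 -0.493]
 [ 0.492  0.04  -0.87 ]] [-0.04345724  0.51677321  1.06980291] [-0.07479846 -0.03511534  1.18599893]
```

View pics/top0.png

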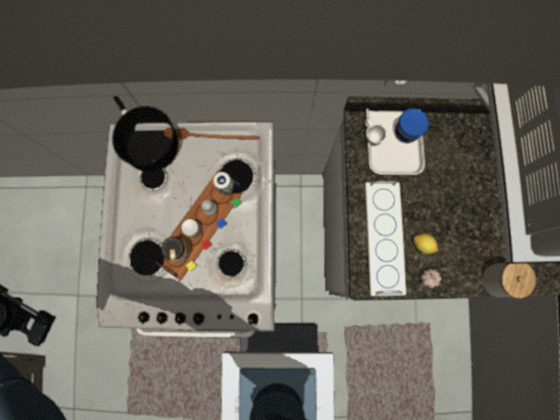

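View pics/side0.png

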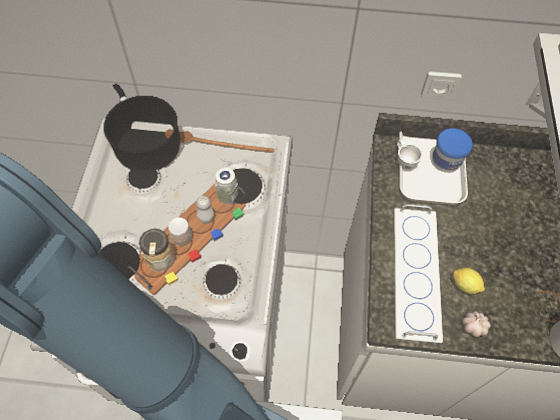

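The top view shows the hob row, from near to far: honey (173,250), spice (190,228), salt (208,207), herb (223,181). The clips are yellow (192,266), red (207,245), blue (222,224) and green (236,203). The white rack's rings are at (388,276), (386,251), (385,225) and (383,200). The side view shows the same order. Next I'll triangulate the clips and rings.

```bash
cat >h.py <<'E'
from cell import *
import cv2,numpy as np
def K(d):
    f=d['image'].shape[0]/2/np.tan(np.radians(d['fovy']/2)); return np.array([[f,0,d['cx']],[0,f,d['cy']],[0,0,1.]])
def ray(d,p):
    n=cv2.undistortPoints(np.array([[p]],float),K(d),np.array(d['dist'],float))[0,0]
    R=np.array(d['R']); r=R.T@[n[0],n[1],1]; return -R.T@np.array(d['t']),r/np.linalg.norm(r)
def atz(d,p,z):
    c,r=ray(d,p); return c+r*(z-c[2])/r[2]
def tri(ds,ps):
    A=np.zeros((3,3));b=np.zeros(3)
    for d,p in zip(ds,ps):
        c,r=ray(d,p);M=np.eye(3)-np.outer(r,r);A+=M;b+=M@c
    return np.linalg.solve(A,b)
def proj(d,X):
    return cv2.projectPoints(np.array(X,float).reshape(-1,3),cv2.Rodrigues(np.array(d['R']))[0],np.array(d['t'],float),K(d),np.array(d['dist'],float))[0][:,0]
def blobs(m,lo,hi):
    n,l,st,c=cv2.connectedComponentsWithStats(m.astype(np.uint8)); return [(c[i],st[i,4]) for i in range(1,n) if lo<=st[i,4]<=hi]
E
python3 - <<'E'
from h import *
D={n:snapshot(n) for n in("top","side")}; T,S=D['top'],D['side']
box={'top':(150,300,150,280),'side':(150,260,130,300)}
rb={'top':(362,178,408,300),'side':(392,200,445,345)}
C={};Rg={}
for n,d in D.items():
    hsv=cv2.cvtColor(d['image'],cv2.COLOR_BGR2HSV).astype(int);H,Sx,V=hsv[...,0],hsv[...,1],hsv[...,2]
    x0,y0,x1,y1=(155,185,250,280) if n=='top' else (155,195,250,295)
    m0=np.zeros(H.shape,bool);m0[y0:y1,x0:x1]=1
    for k,(a,b) in dict(yellow=(22,35),red=(174,184),blue=(105,130),green=(45,85)).items():
        hh=(H<3)|(H>174) if k=='red' else (H>=a)&(H<=b)
        bl=blobs(m0&hh&(Sx>150)&(V>80),15,200); print(n,k,[(np.round(c,1),a) for c,a in bl])
        if bl: C[n,k]=max(bl,key=lambda q:q[1])[0]
    x0,y0,x1,y1=rb[n];m0[:]=0;m0[y0:y1,x0:x1]=1
    m=m0&(Sx>50)&(H>95)&(H<130)&(V>110)
    cs,h=cv2.findContours(m.astype(np.uint8),cv2.RETR_EXTERNAL,cv2.CHAIN_APPROX_NONE)
    e=sorted([cv2.fitEllipse(c) for c in cs if len(c)>40],key=lambda e:-e[0][1]); print(n,[np.round(q[0]+q[1],1) for q in e]); Rg[n]=[q[0] for q in e]
for k in('yellow','red','blue','green'):
    try: X=tri([T,S],[C['top',k],C['side',k]]);print(k,X.round(4),atz(T,C['top',k],.014).round(4),atz(S,C['side',k],.014).round(4))
    except KeyError as e: print(e)
for a,b in zip(Rg['top'],Rg['side']): print('ring',tri([T,S],[a,b]).round(4),atz(T,a,.012).round(4),atz(S,b,.012).round(4))
def crop(d,x,y,w,h,f): return cv2.resize(d['image'][y:y+h,x:x+w],None,fx=f,fy=f,interpolation=cv2.INTER_CUBIC)
cv2.imwrite('pics/c1.png',np.hstack([crop(T,150,165,100,120,4),crop(S,130,160,100,120,4)]))
E
```

```text
top yellow [(array([190.2, 264.9]), np.int32(51))]
top red [(array([206. , 244.2]), np.int32(41))]
top blue [(array([221. , 222.9]), np.int32(36))]
top green [(array([236. , 202.2]), np.int32(22))]
top []
side yellow []
side red [(array([193.8, 254.6]), np.int32(74))]
side blue [(array([214.3, 232.4]), np.int32(23))]
side green []
side [array([419.2, 311.5,  32.2,  37.6])]
('side', 'yellow')
red [0.4619 0.2099 0.0121] [0.4616 0.2111 0.014 ] [0.461 0.208 0.014]
blue [0.5245 0.1687 0.0157] [0.5248 0.1685 0.014 ] [0.5253 0.1695 0.014 ]
('side', 'green')
```

View pics/c1.png

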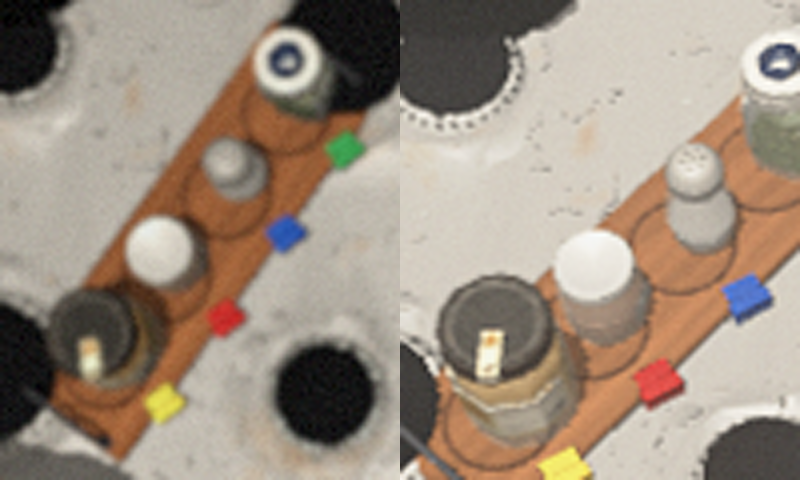

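The crop shows the lid centres clearly in both views, and the salt shaker seems to stand off its ring centre. I'll triangulate the lids and fit the white rack's rings with a projected model.

```bash
cat >>h.py <<'E'
from scipy.optimize import minimize
def fitrings(ds,score,p0):
    a=np.linspace(0,2*np.pi,72,endpoint=False)
    def pts(p): 
        c,s=np.cos(p[2]),np.sin(p[2]); return np.concatenate([np.c_[p[0]+c*q+.0335*np.cos(a),p[1]+s*q+.0335*np.sin(a),0*a+.012] for q in(-.114,-.038,.038,.114)])
    def cost(p):
        P=pts(p);t=0
        for d,m in zip(ds,score):
            uv=proj(d,P).astype(np.float32).reshape(-1,1,2); t-=cv2.remap(m,uv[...,0],uv[...,1],cv2.INTER_LINEAR).mean()
        return t
    best=min((minimize(cost,np.array(p0)+o,method='Nelder-Mead',options=dict(initial_simplex=np.array(p0)+o+np.r_[np.zeros((1,3)),np.diag([.006,.006,.03])])) for o in np.random.default_rng(0).normal(0,[.006,.006,.02],(12,3))),key=lambda r:r.fun)
    return best.x,best.fun
def places(p): return np.array([[p[0]+np.cos(p[2])*q,p[1]+np.sin(p[2])*q] for q in(-.114,-.038,.038,.114)])
E
python3 - <<'E'
from h import *
T,S=snapshot('top'),snapshot('side')
lt=dict(honey=(172.6,247.1,.111),spice=(189.6,227.1,.074),salt=(205.1,204.6,.102),herb=(221.6,180.1,.110))
ls=dict(honey=(153.9,241.4),spice=(178.1,225.6),salt=(203.1,202.1),herb=(224.6,174.6))
for k,(u,v,z) in lt.items(): print(k,tri([T,S],[(u,v),ls[k]]).round(4),atz(T,(u,v),z).round(4),atz(S,ls[k],z).round(4))
cl=[atz(T,p,.014) for p in((190.2,264.9),(206,244.2),(221,222.9),(236,202.2))]; print(np.round(cl,4))
for u,v in((388,276),(383,200)): print(atz(T,(u,v),.012))
a,b=atz(T,(388,276),.012),atz(T,(383,200),.012);w=(a+b)/2;g=np.arctan2(*(b-a)[1::-1])
blue=lambda d:cv2.GaussianBlur(np.clip(d['image'][...,0].astype(np.float32)-d['image'][...,2],-20,80),(0,0),.8)
for ds in([T],[S],[T,S]):
    p,f=fitrings(ds,[blue(d) for d in ds],(w[0],w[1],g));print('white',p.round(4),f,places(p).round(4).tolist())
# wooden: dark rings
c0=np.mean(cl,0);g=np.arctan2(*(cl[3]-cl[0])[1::-1]);print('clipyaw',g, 'places from clips',[(c[:2]+.056*np.array([-np.sin(g),np.cos(g)])).round(4) for c in cl])
print(proj(T,np.c_[places(p),[.012]*4]).round(1))
E
```

```text
honey [0.4448 0.2863 0.0986] [0.4435 0.2848 0.111 ] [0.4388 0.2808 0.111 ]
spice [0.5038 0.2471 0.0723] [0.5035 0.2484 0.074 ] [0.5029 0.245  0.074 ]
salt [0.5658 0.2005 0.0848] [0.5623 0.2014 0.102 ] [0.5557 0.1927 0.102 ]
herb [0.6287 0.1543 0.1146] [0.6298 0.1563 0.11  ] [0.6317 0.1537 0.11  ]
[[0.4008 0.2559 0.014 ]
 [0.4616 0.2112 0.014 ]
 [0.5247 0.1686 0.014 ]
 [0.5869 0.1254 0.014 ]]
[ 0.36940778 -0.3180282   0.012     ]
[ 0.59399104 -0.31254986  0.012     ]
white [ 0.483  -0.3148  0.012 ] -8.634382247924805 [[0.369, -0.3162], [0.445, -0.3153], [0.521, -0.3144], [0.597, -0.3135]]
white [ 0.4811 -0.3194  0.0097] -13.827770233154297 [[0.3671, -0.3205], [0.4431, -0.3198], [0.5191, -0.3191], [0.5951, -0.3183]]
white [ 0.4814 -0.3185  0.0103] -17.782154083251953 [[0.3674, -0.3196], [0.4434, -0.3189], [0.5194, -0.3181], [0.5954, -0.3173]]
clipyaw -0.6117604977143886 places from clips [array([0.433 , 0.3018]), array([0.4937, 0.2571]), array([0.5568, 0.2144]), array([0.619 , 0.1713])]
[[388.6 276.7]
 [387.3 250.5]
 [386.  224.7]
 [384.5 199.5]]
```

Lids agree with their expected heights to about 1 cm. The jars stand roughly 15 mm farther along the row than their rings, with spacing of about 76 mm. I'll grip with the jaws across the row, starting with the honey.

```bash
cat >>h.py <<'E'
def plan(x,y,z,yaw=None):
    "roll first (rad about tool x), then shift in tool units"
    s=state();R=np.array(s['tool_rot']);roll=0
    if yaw is not None:
        c=np.arctan2(R[1,1],R[0,1]);e=(yaw-c+np.pi)%(2*np.pi)-np.pi;roll=-e
        R=R@cv2.Rodrigues(np.array([roll,0,0.]))[0]
    print('yaw_y',np.degrees(np.arctan2(s['tool_rot'][1][1],s['tool_rot'][0][1])).round(2),'pos',np.round(s['position'],4),'w',round(s['width'],4),'F',np.round(s['wrist_force'],1),'t',round(s['time'],2),'| roll',round(roll,4),'shift',(R.T@(np.array([x,y,z])-s['position'])/.05).round(3))
if __name__=='__main__':
    import sys; a=list(map(float,sys.argv[1:])); a[3:]=[np.radians(v) for v in a[3:]]; plan(*a)
E
python3 h.py .442 .285 .18 55.5
```

```text
yaw_y 65.49 pos [0.2696 0.5912 0.2494] w 0.0881 F [-0.1 -0.6  0.3] t 0.3 | roll 0.1743 shift [ 1.391 -3.094  6.31 ]
```

```bash
python3 -m pendant '[[[0,0,0],0.087,88],[[0,0,0],0.087,88],[[0.139,-0.309,0.631],0,88],[[0.139,-0.309,0.631],0,88],[[0.139,-0.309,0.631],0,88],[[0.139,-0.309,0.631],0,88],[[0.139,-0.309,0.631],0,88],[[0.139,-0.309,0.631],0,88],[[0.139,-0.309,0.631],0,88],[[0.139,-0.309,0.631],0,88],[[0.139,-0.309,0.631],0,88],[[0.139,-0.309,0.631],0,88]]'; python3 -m pendant '[[[0,0,0],0,88],[[0,0,0],0,88]]'; python3 h.py .442 .285 .066 55.5
python3 - <<'E'
from h import *
for n,(x,y) in(("top",(140,170)),("side",(110,170))):
    d=snapshot(n); cv2.imwrite(f'pics/{n}1.png',cv2.resize(d['image'][y:y+130,x:x+130],None,fx=3,fy=3,interpolation=cv2.INTER_CUBIC))
cv2.imwrite('pics/h1.png',np.hstack([cv2.imread('pics/top1.png'),cv2.imread('pics/side1.png')]))
E
```

```text
time: 1.5
position: [0.4429, 0.2843, 0.1801]
tool_rot: [[0.0, 0.566, 0.824], [0.0, 0.824, -0.566], [-1.0, 0.0, 0.0]]
wrist_force: [0.4, 0.7, 0.6]
width: 0.0881
time: 1.7
position: [0.4425, 0.285, 0.1802]
tool_rot: [[-0.0, 0.568, 0.823], [0.0, 0.823, -0.568], [-1.0, -0.0, -0.0]]
wrist_force: [-0.1, -0.6, -0.2]
width: 0.0882
yaw_y 55.42 pos [0.4425 0.285  0.1802] w 0.0882 F [-0.1 -0.6 -0.2] t 1.7 | roll -0.0015 shift [ 2.284 -0.006 -0.008]
```

View pics/h1.png

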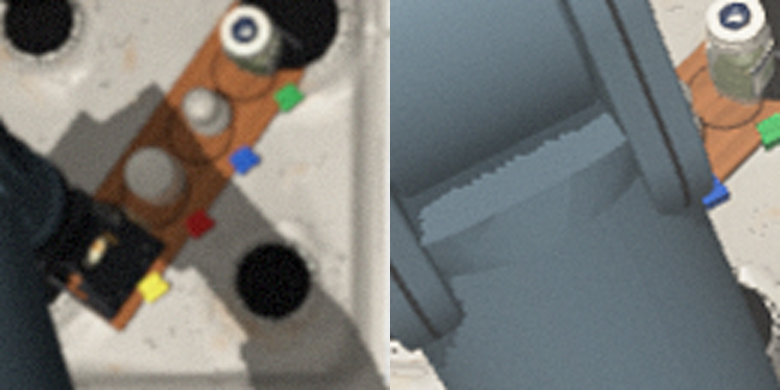

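The gripper lines up with the row and stands over the honey at crop (100,250). I'll go down in two stages, watch the force, then close.

```bash
python3 -m pendant '[[[0.3,0,0],0,88],[[0.3,0,0],0,88],[[0.3,0,0],0,88],[[0.2,0,0],0,88],[[0.2,0,0],0,88],[[0.2,0,0],0,88],[[0,0,0],0,88]]'
```

```text
time: 2.5
position: [0.4415, 0.2853, 0.1041]
tool_rot: [[-0.002, 0.566, 0.825], [-0.001, 0.825, -0.566], [-1.0, -0.002, -0.001]]
wrist_force: [-1.6, 0.7, 1.7]
width: 0.088
```

```bash
python3 -m pendant '[[[0.2,0,0],0,88],[[0.2,0,0],0,88],[[0.2,0,0],0,88],[[0.18,0,0],0,88],[[0,0,0],0,88],[[0,0,0],0,88]]'
```

```text
time: 3.1
position: [0.4422, 0.2853, 0.066]
tool_rot: [[-0.0, 0.566, 0.824], [-0.0, 0.824, -0.566], [-1.0, -0.001, -0.0]]
wrist_force: [-0.4, 0.2, -0.3]
width: 0.0877
```

```bash
python3 -m pendant '[[[0,0,0],0,72],[[0,0,0],0,70],[[0,0,0],0,68],[[0,0,0],0,66],[[0,0,0],0,64],[[0,0,0],0,60],[[0,0,0],0,56],[[0,0,0],0,50],[[0,0,0],0,50],[[0,0,0],0,50]]'
```

```text
time: 4.1
position: [0.4416, 0.2844, 0.0662]
tool_rot: [[-0.002, 0.566, 0.824], [-0.002, 0.824, -0.566], [-1.0, -0.002, -0.0]]
wrist_force: [-3.8, -4.3, 5.9]
width: 0.0644
```

```bash
python3 -m pendant '[[[-0.1,0,0],0,50],[[-0.2,0,0],0,50],[[-0.4,0,0],0,50],[[-0.5,0,0],0,50],[[-0.5,0,0],0,50],[[-0.5,0,0],0,50],[[-0.3,0,0],0,50],[[-0.1,0,0],0,50],[[0,0,0],0,50],[[0,0,0],0,50]]'; python3 h.py .5954 -.3173 .18 90.6
```

```text
time: 5.1
position: [0.4418, 0.2852, 0.1955]
tool_rot: [[-0.001, 0.566, 0.824], [-0.001, 0.824, -0.566], [-1.0, -0.001, -0.0]]
wrist_force: [0.3, 0.4, -5.1]
width: 0.0643
yaw_y 55.53 pos [0.4418 0.2852 0.1955] w 0.0643 F [ 0.3  0.4 -5.1] t 5.1 | roll -0.6121 shift [  0.315 -12.082   2.947]
```

```bash
python3 -m pendant '[[[0,0,0],-0.102,50],[[0,0,0],-0.102,50],[[0,0,0],-0.102,50],[[0,0,0],-0.102,50],[[0,0,0],-0.102,50],[[0,0,0],-0.102,50],[[0,-0.25,0.06],0,50],[[0,-0.5,0.12],0,50],[[0,-0.6,0.15],0,50],[[0,-0.6,0.15],0,50],[[0,-0.6,0.15],0,50],[[0,-0.6,0.15],0,50]]'; python3 -m pendant '[[[0,-0.6,0.15],0,50],[[0,-0.6,0.15],0,50],[[0,-0.6,0.15],0,50],[[0,-0.6,0.15],0,50],[[0,-0.6,0.15],0,50],[[0,-0.6,0.15],0,50],[[0,-0.6,0.15],0,50],[[0,-0.6,0.15],0,50],[[0,-0.6,0.15],0,50],[[0,-0.6,0.15],0,50],[[0,-0.6,0.15],0,50],[[0,-0.6,0.15],0,50]]'; python3 -m pendant '[[[0,-0.6,0.14],0,50],[[0,-0.6,0.12],0,50],[[0,-0.5,0.12],0,50],[[0,-0.2,0.06],0,50],[[0,0,0],0,50],[[0,0,0],0,50]]'; python3 h.py .5954 -.3173 .07 90.6
python3 - <<'E'
from h import *
for n,(x,y) in(("top",(300,150)),("side",(310,150))):
    d=snapshot(n); cv2.imwrite(f'pics/{n}2.png',cv2.resize(d['image'][y:y+180,x:x+130],None,fx=3,fy=3,interpolation=cv2.INTER_CUBIC))
cv2.imwrite('pics/h2.png',np.hstack([cv2.imread('pics/top2.png'),cv2.imread('pics/side2.png')]))
E
```

```text
time: 6.3
position: [0.4827, 0.1258, 0.1956]
tool_rot: [[-0.001, -0.006, 1.0], [-0.001, 1.0, 0.006], [-1.0, -0.001, -0.001]]
wrist_force: [0.3, 0.3, -4.6]
width: 0.0643
time: 7.5
position: [0.5755, -0.2328, 0.1952]
tool_rot: [[-0.002, -0.007, 1.0], [0.0, 1.0, 0.007], [-1.0, 0.0, -0.002]]
wrist_force: [0.4, 0.3, -5.0]
width: 0.0647
time: 8.1
position: [0.5992, -0.3238, 0.1955]
tool_rot: [[-0.001, -0.01, 1.0], [0.002, 1.0, 0.01], [-1.0, 0.002, -0.001]]
wrist_force: [0.3, 0.8, -4.7]
width: 0.0646
yaw_y 90.59 pos [ 0.5992 -0.3238  0.1955] w 0.0646 F [ 0.3  0.8 -4.7] t 8.1 | roll -0.0002 shift [ 2.511  0.127 -0.072]
```

View pics/h2.png

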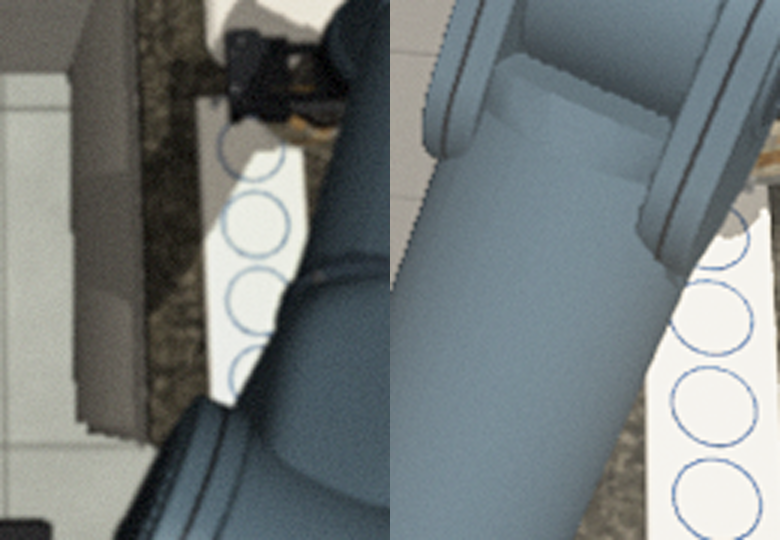

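Honey hangs upright over the far end of the white rack, still facing the rings at crop (250,150) and below. I'll shift it over the mark and lower it.

```bash
python3 -m pendant '[[[0.2,0.08,-0.04],0,50],[[0.4,0.07,-0.03],0,50],[[0.4,0,0],0,50],[[0.4,0,0],0,50],[[0.4,0,0],0,50],[[0.3,0,0],0,50],[[0.2,0,0],0,50],[[0.1,0,0],0,50],[[0,0,0],0,50],[[0,0,0],0,50],[[0,0,0],0,50]]';python3 h.py .596 -.3162 .0670 90.6
```

```text
time: 9.3
position: [0.5966, -0.3184, 0.0772]
tool_rot: [[0.001, -0.01, 1.0], [-0.001, 1.0, 0.01], [-1.0, -0.001, 0.001]]
wrist_force: [1.1, 0.4, -5.1]
width: 0.0645
yaw_y 90.58 pos [ 0.5966 -0.3184  0.0772] w 0.0645 F [ 1.1  0.4 -5.1] t 9.3 | roll -0.0003 shift [ 0.204  0.043 -0.011]
```

```bash
python3 -m pendant '[[[0.06,0.02,-0.01],0,50],[[0.06,0.02,0],0,50],[[0.05,0,0],0,50],[[0.03,0,0],0,50],[[0,0,0],0,50],[[0,0,0],0,50],[[0,0,0],0,50]]'
```

```text
time: 10.0
position: [0.5955, -0.3157, 0.0665]
tool_rot: [[-0.0, -0.01, 1.0], [0.0, 1.0, 0.01], [-1.0, 0.0, -0.0]]
wrist_force: [-2.3, 3.1, 1.3]
width: 0.0645
```

The load has come off the wrist, so the jar is standing. I'll release, rise, and head back toward the spice jar.

```bash
python3 -m pendant '[[[0,0,0],0,66],[[0,0,0],0,69],[[0,0,0],0,74],[[0,0,0],0,82],[[0,0,0],0,88],[[-0.1,0,0],0,88],[[-0.3,0,0],0,88],[[-0.5,0,0],0,88],[[-0.7,0,0],0,88],[[-0.7,0,0],0,88],[[-0.5,0,0],0,88],[[0,0,0],0,88]]'; python3 h.py .504 .2435 .2 55.5
```

```text
time: 11.2
position: [0.5979, -0.3175, 0.2122]
tool_rot: [[0.008, -0.01, 1.0], [-0.004, 1.0, 0.01], [-1.0, -0.004, 0.008]]
wrist_force: [0.5, -0.5, -0.2]
width: 0.088
yaw_y 90.57 pos [ 0.5979 -0.3175  0.2122] w 0.088 F [ 0.5 -0.5 -0.2] t 11.2 | roll 0.6121 shift [ 0.185  8.183 -7.904]
```

```bash
python3 -m pendant '[[[0,0.3,-0.05],0,88],[[0,0.6,-0.1],0,88],[[0,0.6,-0.1],0,88],[[0,0.6,-0.1],0,88],[[0,0.6,-0.1],0,88],[[0,0.6,-0.1],0,88],[[0,0.6,-0.1],0,88],[[0,0.6,-0.1],0,88],[[0,0.6,-0.1],0,88],[[0,0.6,-0.1],0,88],[[0,0.6,-0.1],0,88],[[0,0.6,-0.1],0,88]]'; python3 - <<'E'
from h import *
for n,(x,y) in(("top",(350,150)),("side",(370,160))):
    d=snapshot(n); cv2.imwrite(f'pics/{n}3f.png',d['image']); cv2.imwrite(f'pics/{n}3.png',cv2.resize(d['image'][y:y+150,x:x+100],None,fx=4,fy=4,interpolation=cv2.INTER_CUBIC))
cv2.imwrite('pics/h3.png',np.hstack([cv2.imread('pics/top3.png'),cv2.imread('pics/side3.png')]))
E
```

```text
time: 12.4
position: [0.5323, 0.0305, 0.2052]
tool_rot: [[-0.003, -0.011, 1.0], [0.0, 1.0, 0.011], [-1.0, 0.0, -0.003]]
wrist_force: [0.0, -0.3, -0.1]
width: 0.0877
```

View pics/h3.png

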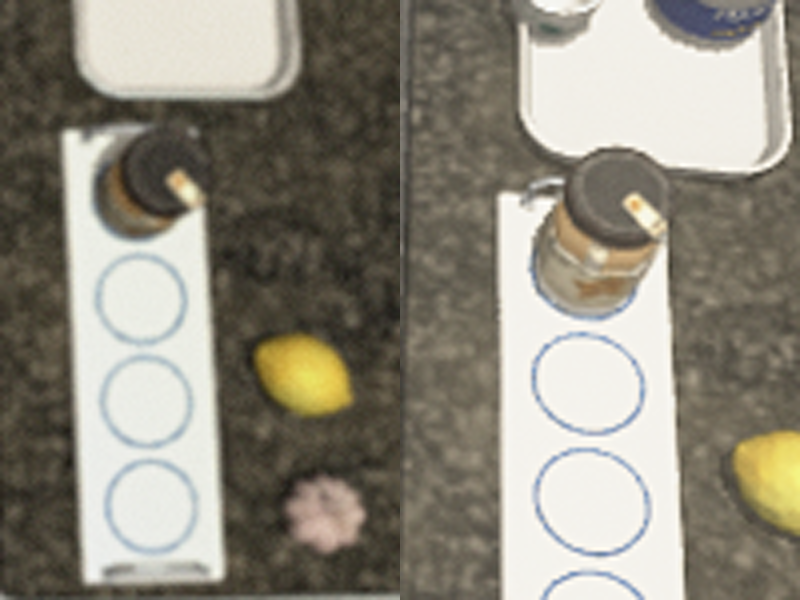

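The honey stands on the farthest mark. Its lid is at top crop (165,170) and side crop (617,198), with free rings at top (141,299), (147,401) and (151,505). I'll compare these with the mark and the robot's own reading.

```bash
python3 - <<'E'
from h import *
T,S=snapshot('top'),snapshot('side')
o=lambda x,y,c,f=4:((c[0]+.5)/f-.5+x,(c[1]+.5)/f-.5+y)
t=o(350,150,(165,170));s=o(370,160,(217,198))
print('lid',tri([T,S],[t,s]).round(4),atz(T,t,.111).round(4),atz(S,s,.111).round(4))
for a in((141,299),(147,401),(151,505)): print('T ring',atz(T,o(350,150,a),.012).round(4))
for a in((188,383),(192,501)): print('S ring',atz(S,o(370,160,a),.012).round(4))
def dets(d,box):
    x0,y0,x1,y1=box;im=d['image'][y0:y1,x0:x1].astype(np.float32);m=cv2.resize(im[...,0]-im[...,2],None,fx=4,fy=4,interpolation=cv2.INTER_CUBIC)
    return m
for n,d,b in(('T',T,(364,205,402,297)),('S',S,(396,235,440,340))):
    m=dets(d,b)>12
    cs,_=cv2.findContours(m.astype(np.uint8),cv2.RETR_EXTERNAL,cv2.CHAIN_APPROX_NONE)
    for c in cs:
        if len(c)>200:
            e=cv2.fitEllipse(c);print(n,np.round(e,1).tolist() if 0 else np.round(e[0]+e[1],1),atz(d,o(b[0],b[1],e[0]),.012).round(4))
E
python3 h.py .504 .2435 .2 55.5
```

```text
lid [ 0.6    -0.3174  0.0922] [ 0.5956 -0.3107  0.111 ] [ 0.5887 -0.3142  0.111 ]
T ring [ 0.5205 -0.3148  0.012 ]
T ring [ 0.4452 -0.3161  0.012 ]
T ring [ 0.3698 -0.3162  0.012 ]
S ring [ 0.5189 -0.3193  0.012 ]
S ring [ 0.443  -0.3201  0.012 ]
T [ 94.8 286.2  88.6  91.5] [ 0.3689 -0.316   0.012 ]
T [ 90.2 181.1  88.6  90.1] [ 0.4451 -0.3155  0.012 ]
T [84.6 79.  85.5 88.8] [ 0.5206 -0.3146  0.012 ]
S [ 91.7 327.5 110.6 126.3] [ 0.3663 -0.3205  0.012 ]
S [ 87.5 201.7 104.7 120.9] [ 0.4425 -0.3197  0.012 ]
S [ 83.7  83.5  99.8 117. ] [ 0.5185 -0.3191  0.012 ]
yaw_y 90.72 pos [0.5331 0.0294 0.2054] w 0.0882 F [-0.5 -0.4 -0.3] t 12.6 | roll 0.6147 shift [ 0.109  3.2   -2.905]
```

Lid and ring readings disagree by a few mm. An overlay of the fitted mark and the ideal outline will show the honey's true offset.

```bash
cat >>h.py <<'E'
def overlay(d,c,box,f,circs,col=((0,255,0),(255,0,255))):
    x,y,w,h=box;im=cv2.resize(d['image'][y:y+h,x:x+w],None,fx=f,fy=f,interpolation=cv2.INTER_CUBIC)
    a=np.linspace(0,2*np.pi,90)
    for i,(r,z) in enumerate(circs):
        p=proj(d,np.c_[c[0]+r*np.cos(a),c[1]+r*np.sin(a),0*a+z]);p=((p-[x,y]+.5)*f-.5).round().astype(np.int32)
        cv2.polylines(im,[p.reshape(-1,1,2)],True,col[i%2],1)
    return im
E
python3 - <<'E'
from h import *
T,S=snapshot('top'),snapshot('side')
a=overlay(T,(.5964,-.3138),(366,175,45,45),8,[(.034,.012),(.032,.111)])
b=overlay(S,(.5945,-.3184),(396,190,50,60),8,[(.034,.012),(.032,.111)])
a=cv2.copyMakeBorder(a,0,b.shape[0]-a.shape[0],0,0,cv2.BORDER_CONSTANT)
cv2.imwrite('pics/o1.png',np.hstack([a,b]))
E
```

```text
(no output)
```

View pics/o1.png

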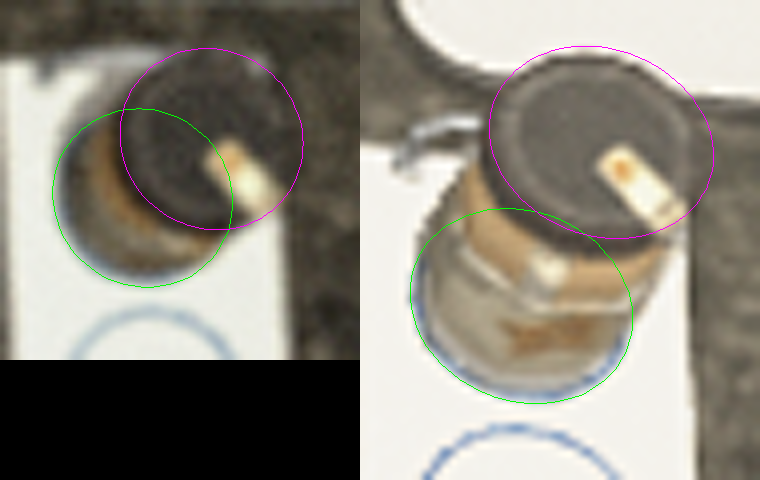

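In both views the blue ring shows evenly around the honey's foot, so it is centred within about 2 mm. The lid mismatch is camera tilt, so averaging the two cameras is a sound estimate. Next, the spice jar.

```bash
python3 -m pendant '[[[0,0,0],0.1,88],[[0,0,0],0.1,88],[[0,0.3,-0.3],0.1,88],[[0,0.5,-0.5],0.1,88],[[0,0.5,-0.5],0.1,88],[[0,0.5,-0.5],0.115,88],[[0,0.5,-0.4],0,88],[[0,0.3,-0.3],0,88],[[0,0,0],0,88],[[0,0,0],0,88]]'; python3 h.py .504 .2445 .041 55.5
```

```text
time: 13.7
position: [0.476, 0.1948, 0.206]
tool_rot: [[-0.0, 0.57, 0.822], [-0.001, 0.822, -0.57], [-1.0, -0.001, 0.0]]
wrist_force: [0.7, -0.5, -0.0]
width: 0.0877
yaw_y 55.28 pos [0.476  0.1948 0.206 ] w 0.0877 F [ 0.7 -0.5 -0. ] t 13.7 | roll -0.0038 shift [ 3.299  1.14  -0.103]
```

```bash
python3 -m pendant '[[[0,0.4,-0.05],0,88],[[0,0.5,-0.05],0,88],[[0,0.24,0],0,88],[[0.3,0,0],0,88],[[0.4,0,0],0,88],[[0.4,0,0],0,88],[[0.4,0,0],0,88],[[0.3,0,0],0,88],[[0.2,0,0],0,88],[[0,0,0],0,88],[[0,0,0],0,88]]'; python3 h.py .504 .2445 .041 55.5
```

```text
time: 14.8
position: [0.5044, 0.2458, 0.1066]
tool_rot: [[0.001, 0.569, 0.822], [0.0, 0.822, -0.569], [-1.0, 0.0, 0.0]]
wrist_force: [0.1, 0.5, 0.1]
width: 0.088
yaw_y 55.32 pos [0.5044 0.2458 0.1066] w 0.088 F [0.1 0.5 0.1] t 14.8 | roll -0.0031 shift [ 1.312 -0.028  0.007]
```

```bash
python3 -m pendant '[[[0.2,0,0],0,88],[[0.3,0,0],0,88],[[0.3,0,0],0,88],[[0.3,0,0],0,88],[[0.2,0,0],0,88],[[0,0,0],0,88],[[0,0,0],0,70],[[0,0,0],0,64],[[0,0,0],0,60],[[0,0,0],0,57],[[0,0,0],0,54],[[0,0,0],0,51]]';  python3 -m pendant '[[[0,0,0],0,47],[[0,0,0],0,42],[[0,0,0],0,38],[[0,0,0],0,38],[[0,0,0],0,38]]'
```

```text
time: 16.0
position: [0.5041, 0.2461, 0.0414]
tool_rot: [[0.0, 0.569, 0.823], [0.0, 0.823, -0.569], [-1.0, 0.0, 0.0]]
wrist_force: [-0.4, 0.5, 0.5]
width: 0.0512
time: 16.5
position: [0.5041, 0.2461, 0.0414]
tool_rot: [[0.0, 0.569, 0.823], [0.0, 0.823, -0.569], [-1.0, 0.0, 0.0]]
wrist_force: [-1.1, 0.4, 3.2]
width: 0.0485
```

The width reads 48.5 mm where 51 is expected, so the grip may be off-centre. I'll look before lifting.

```bash
python3 - <<'E'
from h import *
I=[]
for n,(x,y) in(("top",(150,180)),("side",(140,180))):
    d=snapshot(n); I.append(cv2.resize(d['image'][y:y+100,x:x+100],None,fx=4,fy=4,interpolation=cv2.INTER_CUBIC))
cv2.imwrite('pics/h4.png',np.hstack(I))
E
```

```text
(no output)
```

View pics/h4.png

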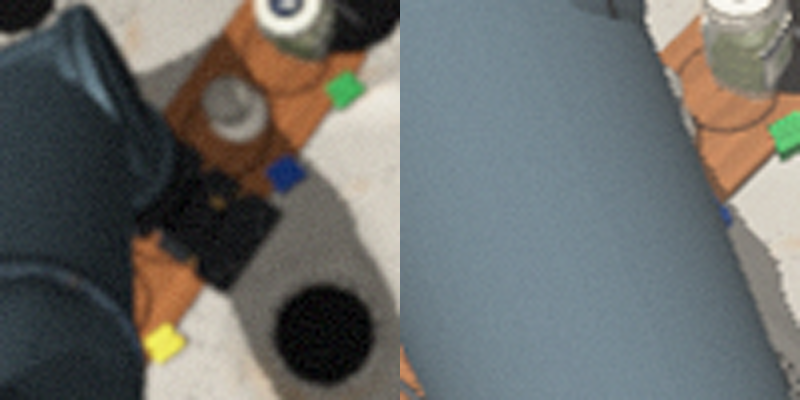

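The arm hides the jar here. The lid measurement was consistent, so the glass is probably narrower than the lid. I'll lift and carry it, then verify.

```bash
python3 -m pendant '[[[-0.1,0,0],0,38],[[-0.3,0,0],0,38],[[-0.5,0,0],0,38],[[-0.6,0,0],0,38],[[-0.6,0,0],0,38],[[-0.6,0,0],0,38],[[-0.4,0,0],0,38],[[-0.1,0,0],0,38],[[0,0,0],0,38]]'; python3 h.py .5197 -.3168 .2 90.6
```

```text
time: 17.5
position: [0.5043, 0.2462, 0.2021]
tool_rot: [[0.001, 0.569, 0.823], [0.001, 0.823, -0.569], [-1.0, 0.002, 0.001]]
wrist_force: [0.1, 0.2, -0.3]
width: 0.0482
yaw_y 55.35 pos [0.5043 0.2462 0.2021] w 0.0482 F [ 0.1  0.2 -0.3] t 17.5 | roll -0.6153 shift [  0.032 -11.262   0.191]
```

```bash
python3 -m pendant '[[[0,0,0],-0.102,38],[[0,0,0],-0.102,38],[[0,0,0],-0.102,38],[[0,0,0],-0.102,38],[[0,0,0],-0.102,38],[[0,0,0],-0.105,38],[[0,-0.3,0.01],0,38],[[0,-0.5,0.01],0,38],[[0,-0.6,0.01],0,38],[[0,-0.6,0.01],0,38],[[0,-0.6,0.01],0,38],[[0,-0.6,0.01],0,38]]'; python3 -m pendant '[[[0,-0.6,0.01],0,38],[[0,-0.6,0.01],0,38],[[0,-0.6,0.01],0,38],[[0,-0.6,0.01],0,38],[[0,-0.6,0.01],0,38],[[0,-0.6,0.01],0,38],[[0,-0.6,0.01],0,38],[[0,-0.6,0.01],0,38],[[0,-0.6,0.01],0,38],[[0,-0.6,0.01],0,38],[[0,-0.6,0],0,38],[[0,-0.5,0],0,38]]'; python3 -m pendant '[[[0,-0.4,0],0,38],[[0,-0.1,0],0,38],[[0,0,0],0,38],[[0,0,0],0,38]]'; python3 h.py .5197 -.3168 .0414 90.6
python3 - <<'E'
from h import *
I=[]
for n,(x,y) in(("top",(340,170)),("side",(370,160))):
    d=snapshot(n); I.append(cv2.resize(d['image'][y:y+130,x:x+100],None,fx=4,fy=4,interpolation=cv2.INTER_CUBIC))
cv2.imwrite('pics/h5.png',np.hstack(I))
E
```

```text
time: 18.7
position: [0.5077, 0.0834, 0.2004]
tool_rot: [[-0.002, -0.006, 1.0], [-0.001, 1.0, 0.006], [-1.0, -0.001, -0.002]]
wrist_force: [0.2, 0.7, -1.0]
width: 0.0482
time: 19.9
position: [0.5153, -0.2716, 0.2003]
tool_rot: [[-0.002, -0.005, 1.0], [-0.0, 1.0, 0.005], [-1.0, -0.0, -0.002]]
wrist_force: [0.1, 0.7, -0.0]
width: 0.0484
time: 20.3
position: [0.5173, -0.2925, 0.2007]
tool_rot: [[-0.001, -0.01, 1.0], [0.001, 1.0, 0.01], [-1.0, 0.001, -0.001]]
wrist_force: [0.1, 0.2, -1.0]
width: 0.0483
yaw_y 90.59 pos [ 0.5173 -0.2925  0.2007] w 0.0483 F [ 0.1  0.2 -1. ] t 20.3 | roll -0.0001 shift [ 3.186 -0.49   0.046]
```

View pics/h5.png

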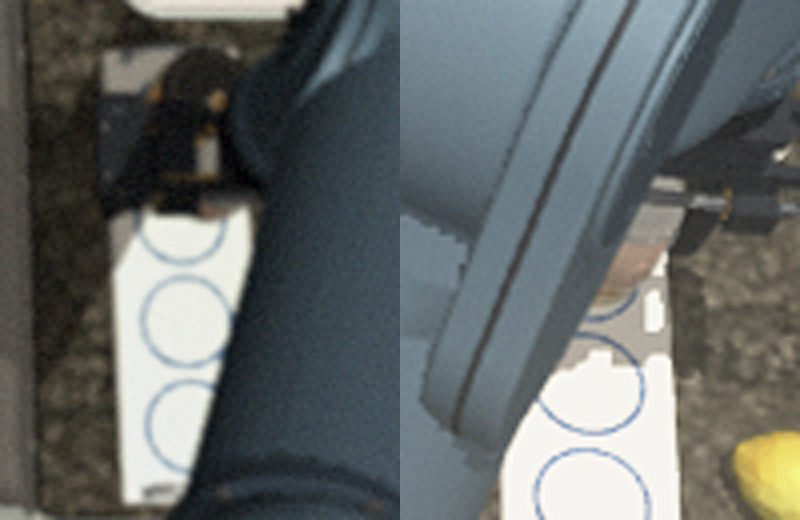

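The side view shows the spice jar held upright with its lid near (665,190). I'll centre it and lower it.

```bash
python3 -m pendant '[[[0,-0.25,0.02],0,38],[[0.2,-0.24,0.01],0,38],[[0.4,0,0],0,38],[[0.4,0,0],0,38],[[0.4,0,0],0,38],[[0.4,0,0],0,38],[[0.4,0,0],0,38],[[0.3,0,0],0,38],[[0.2,0,0],0,38],[[0.1,0,0],0,38],[[0,0,0],0,38],[[0,0,0],0,38]]'; python3 h.py .5195 -.3168 .042 90.6
```

```text
time: 21.6
position: [0.5198, -0.3187, 0.0618]
tool_rot: [[0.001, -0.01, 1.0], [-0.001, 1.0, 0.01], [-1.0, -0.001, 0.001]]
wrist_force: [0.1, -0.8, -0.2]
width: 0.0483
yaw_y 90.58 pos [ 0.5198 -0.3187  0.0618] w 0.0483 F [ 0.1 -0.8 -0.2] t 21.6 | roll -0.0003 shift [ 0.397  0.039 -0.005]
```

```bash
python3 -m pendant '[[[0.1,0.03,0],0,38],[[0.12,0.01,0],0,38],[[0.1,0,0],0,38],[[0.05,0,0],0,38],[[0.02,0,0],0,38],[[0,0,0],0,38],[[0,0,0],0,38]]'
```

```text
time: 22.3
position: [0.5194, -0.3165, 0.0419]
tool_rot: [[0.0, -0.01, 1.0], [-0.0, 1.0, 0.01], [-1.0, -0.0, 0.0]]
wrist_force: [0.4, -0.3, -0.9]
width: 0.0484
```

```bash
python3 -m pendant '[[[0.015,0,0],0,38],[[0,0,0],0,38],[[0,0,0],0,50],[[0,0,0],0,54],[[0,0,0],0,60],[[0,0,0],0,72],[[0,0,0],0,88],[[0,0,0],0,88],[[-0.1,0,0],0,88],[[-0.3,0,0],0,88],[[-0.5,0,0],0,88],[[-0.7,0,0],0,88]]'; python3 -m pendant '[[[-0.7,0,0],0,88],[[-0.7,0.1,0],0,88],[[-0.2,0.4,0],0,88],[[0,0.6,0.02],0,88],[[0,0.6,0.02],0,88],[[0,0.6,0.02],0,88],[[0,0.6,0.02],0,88],[[0,0.6,0.02],0,88],[[0,0.6,0.02],0,88],[[0,0.6,0.02],0,88],[[0,0.6,0.02],0,88],[[0,0.6,0.02],0,88]]'; python3 - <<'E'
from h import *
T,S=snapshot('top'),snapshot('side')
a=overlay(T,(.5206,-.3146),(364,178,45,60),8,[(.034,.012),(.0255,.074)])
b=overlay(S,(.5185,-.3191),(396,210,50,60),8,[(.034,.012),(.0255,.074)])
cv2.imwrite('pics/o2.png',np.hstack([a,b]))
E
python3 h.py .564 .202 .2 55.5
```

```text
time: 23.5
position: [0.5185, -0.3159, 0.1217]
tool_rot: [[-0.002, -0.01, 1.0], [0.001, 1.0, 0.01], [-1.0, 0.001, -0.002]]
wrist_force: [-0.3, 0.1, 0.7]
width: 0.0878
time: 24.7
position: [0.5254, -0.0202, 0.2024]
tool_rot: [[0.002, -0.01, 1.0], [-0.0, 1.0, 0.01], [-1.0, -0.0, 0.002]]
wrist_force: [0.2, 0.7, -1.0]
width: 0.0877
yaw_y 90.96 pos [ 0.5256 -0.0164  0.2022] w 0.0882 F [0.6 1.  0.3] t 24.8 | roll 0.6188 shift [ 0.056  4.034 -1.841]
```

View pics/o2.png

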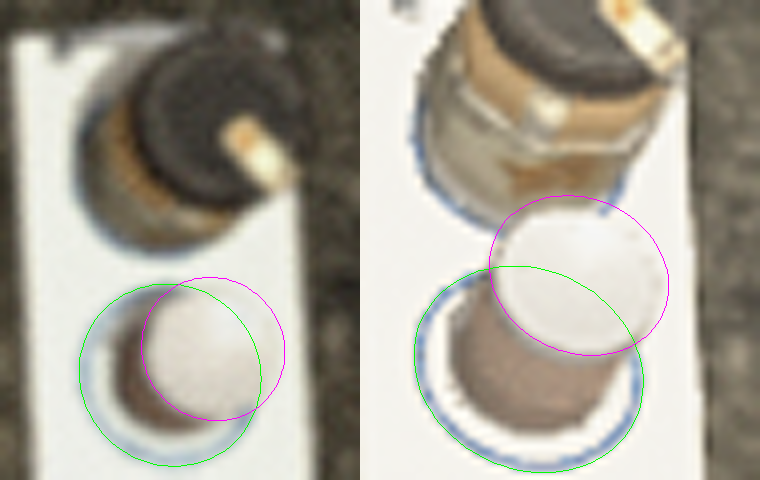

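The spice is centred: its foot-to-ring gaps are about equal and the lid matches the prediction. The hob view is clear now, so I'll re-measure the salt and herb.

```bash
python3 - <<'E'
from h import *
T,S=snapshot('top'),snapshot('side')
a=overlay(T,(.564,.202),(185,165,45,60),8,[(.022,.012),(.017,.098)])
b=overlay(S,(.564,.202),(185,165,50,60),8,[(.022,.012),(.017,.098)])
cv2.imwrite('pics/o3.png',np.hstack([a,b]))
E
```

```text
(no output)
```

View pics/o3.png

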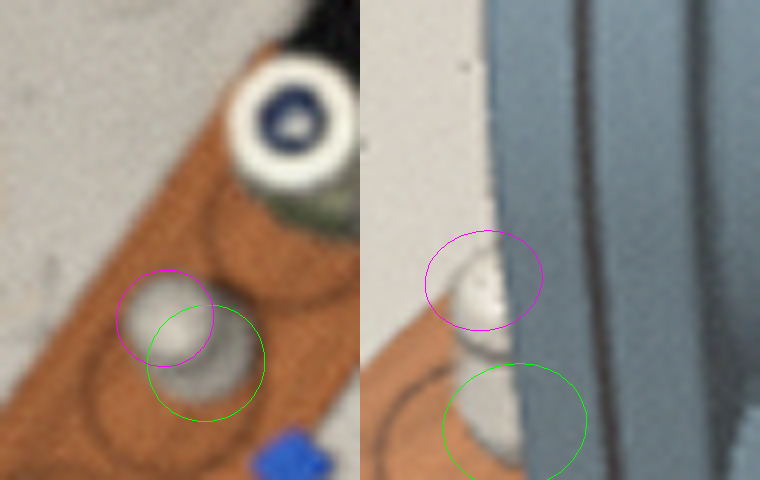

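The dome agrees in the top view. Combining the top view, the side view and the row spacing gives the salt at about (0.567, 0.200).

```bash
python3 -m pendant '[[[0,0,0],0.1,88],[[0,0,0],0.1,88],[[0,0.2,-0.1],0.1,88],[[0,0.5,-0.2],0.1,88],[[0,0.6,-0.27],0.1,88],[[0,0.6,-0.27],0.119,88],[[0,0.6,-0.27],0,88],[[0,0.6,-0.27],0,88],[[0,0.5,-0.25],0,88],[[0,0.3,-0.14],0,88],[[0,0.1,0],0,88],[[0,0,0],0,88]]'; python3 h.py .567 .2 .057 55.5
```

```text
time: 26.1
position: [0.5434, 0.1934, 0.2011]
tool_rot: [[0.0, 0.573, 0.82], [-0.001, 0.82, -0.573], [-1.0, -0.0, 0.001]]
wrist_force: [-0.3, -0.2, 0.3]
width: 0.0882
yaw_y 55.06 pos [0.5434 0.1934 0.2011] w 0.0882 F [-0.3 -0.2  0.3] t 26.1 | roll -0.0078 shift [2.882 0.377 0.312]
```

```bash
python3 -m pendant '[[[0,0.2,0.16],-0.008,88],[[0.2,0.18,0.15],0,88],[[0.4,0,0],0,88],[[0.4,0,0],0,88],[[0.4,0,0],0,88],[[0.3,0,0],0,88],[[0.2,0,0],0,88],[[0,0,0],0,88],[[0,0,0],0,88]]'; python3 h.py .567 .2 .057 55.5
```

```text
time: 27.0
position: [0.5668, 0.2012, 0.1065]
tool_rot: [[0.001, 0.566, 0.825], [0.0, 0.825, -0.566], [-1.0, 0.0, 0.001]]
wrist_force: [-0.5, -0.4, 0.7]
width: 0.0879
yaw_y 55.55 pos [0.5668 0.2012 0.1065] w 0.0879 F [-0.5 -0.4  0.7] t 27.0 | roll 0.0009 shift [ 0.99  -0.018  0.017]
```

```bash
python3 -m pendant '[[[0.2,0,0],0,88],[[0.3,0,0],0,88],[[0.3,0,0],0,88],[[0.19,0,0],0,88],[[0,0,0],0,88],[[0,0,0],0,70],[[0,0,0],0,60],[[0,0,0],0,54],[[0,0,0],0,51],[[0,0,0],0,48],[[0,0,0],0,45],[[0,0,0],0,42]]';  python3 -m pendant '[[[0,0,0],0,38],[[0,0,0],0,34],[[0,0,0],0,32],[[0,0,0],0,32],[[0,0,0],0,32]]'
```

```text
time: 28.2
position: [0.5661, 0.201, 0.0565]
tool_rot: [[-0.001, 0.566, 0.825], [-0.001, 0.825, -0.566], [-1.0, -0.001, -0.0]]
wrist_force: [-1.5, -0.8, 1.8]
width: 0.0424
time: 28.7
position: [0.5664, 0.2016, 0.0565]
tool_rot: [[0.0, 0.565, 0.825], [0.0, 0.825, -0.565], [-1.0, 0.0, 0.0]]
wrist_force: [-1.9, -0.6, -0.1]
width: 0.0396
```

```bash
python3 -m pendant '[[[-0.1,0,0],0,32],[[-0.3,0,0],0,32],[[-0.5,0,0],0,32],[[-0.6,0,0],0,32],[[-0.6,0,0],0,32],[[-0.5,0,0],0,32],[[-0.3,0,0],0,32],[[-0.1,0,0],0,32],[[0,0,0],0,32]]'; python3 h.py .444 -.3177 .2 90.6
```

```text
time: 29.6
position: [0.5664, 0.2017, 0.2069]
tool_rot: [[0.001, 0.565, 0.825], [0.0, 0.825, -0.565], [-1.0, 0.001, 0.0]]
wrist_force: [-0.8, 0.1, -1.0]
width: 0.0397
yaw_y 55.59 pos [0.5664 0.2017 0.2069] w 0.0397 F [-0.8  0.1 -1. ] t 29.6 | roll -0.6111 shift [  0.132 -10.361  -2.557]
```

```bash
python3 -m pendant '[[[0,0,0],-0.102,32],[[0,0,0],-0.102,32],[[0,0,0],-0.102,32],[[0,0,0],-0.102,32],[[0,0,0],-0.102,32],[[0,0,0],-0.101,32],[[0,-0.3,-0.07],0,32],[[0,-0.5,-0.12],0,32],[[0,-0.6,-0.15],0,32],[[0,-0.6,-0.15],0,32],[[0,-0.6,-0.15],0,32],[[0,-0.6,-0.15],0,32]]'; python3 -m pendant '[[[0,-0.6,-0.15],0,32],[[0,-0.6,-0.15],0,32],[[0,-0.6,-0.15],0,32],[[0,-0.6,-0.15],0,32],[[0,-0.6,-0.15],0,32],[[0,-0.6,-0.15],0,32],[[0,-0.6,-0.15],0,32],[[0,-0.6,-0.15],0,32],[[0,-0.6,-0.15],0,32],[[0,-0.6,-0.15],0,32],[[0,-0.5,-0.1],0,32],[[0,-0.3,-0.07],0,32]]'; python3 -m pendant '[[[0,0,0],0,32],[[0,0,0],0,32]]'; python3 h.py .444 -.3177 .0575 90.6
```

```text
time: 30.8
position: [0.527, 0.0386, 0.2056]
tool_rot: [[-0.002, -0.006, 1.0], [-0.001, 1.0, 0.006], [-1.0, -0.001, -0.002]]
wrist_force: [0.4, -0.1, -0.4]
width: 0.0396
time: 32.0
position: [0.4459, -0.3025, 0.2056]
tool_rot: [[-0.002, -0.004, 1.0], [-0.0, 1.0, 0.004], [-1.0, -0.0, -0.002]]
wrist_force: [0.4, 0.6, -0.9]
width: 0.0397
time: 32.2
position: [0.4476, -0.2992, 0.2058]
tool_rot: [[-0.001, -0.008, 1.0], [0.001, 1.0, 0.008], [-1.0, 0.001, -0.001]]
wrist_force: [0.7, -1.1, -0.2]
width: 0.0399
yaw_y 90.45 pos [ 0.4476 -0.2992  0.2058] w 0.0399 F [ 0.7 -1.1 -0.2] t 32.2 | roll -0.0026 shift [ 2.965 -0.372 -0.072]
```

```bash
python3 -m pendant '[[[0,-0.2,-0.04],-0.0026,32],[[0.2,-0.17,-0.03],0,32],[[0.4,0,0],0,32],[[0.4,0,0],0,32],[[0.4,0,0],0,32],[[0.4,0,0],0,32],[[0.4,0,0],0,32],[[0.3,0,0],0,32],[[0.2,0,0],0,32],[[0.1,0,0],0,32],[[0,0,0],0,32],[[0,0,0],0,32]]'; python3 h.py .444 -.3172 .0572 90.6
```

```text
time: 33.4
position: [0.4456, -0.3185, 0.067]
tool_rot: [[0.001, -0.013, 1.0], [-0.001, 1.0, 0.013], [-1.0, -0.001, 0.001]]
wrist_force: [1.0, -0.5, -0.1]
width: 0.04
yaw_y 90.73 pos [ 0.4456 -0.3185  0.067 ] w 0.04 F [ 1.  -0.5 -0.1] t 33.4 | roll 0.0024 shift [ 0.196  0.027 -0.032]
```

```bash
python3 -m pendant '[[[0.1,0.03,-0.03],0,32],[[0.07,0,0],0,32],[[0.02,0,0],0,32],[[0.01,0,0],0,32],[[0,0,0],0,32],[[0,0,0],0,32],[[0,0,0],0,32]]'
```

```text
time: 34.1
position: [0.4438, -0.3168, 0.0566]
tool_rot: [[0.0, -0.013, 1.0], [-0.0, 1.0, 0.013], [-1.0, -0.0, 0.0]]
wrist_force: [0.2, -0.0, -0.7]
width: 0.0396
```

```bash
python3 -m pendant '[[[0.006,0,0],0,36],[[0,0,0],0,41],[[0,0,0],0,44],[[0,0,0],0,48],[[0,0,0],0,58],[[0,0,0],0,72],[[0,0,0],0,88],[[0,0,0],0,88],[[-0.1,0,0],0,88],[[-0.3,0,0],0,88],[[-0.5,0,0],0,88],[[-0.7,0,0],0,88]]'; python3 -m pendant '[[[-0.7,0,0],0,88],[[-0.6,0.1,0],0,88],[[-0.2,0.4,0.1],0,88],[[0,0.6,0.2],0,88],[[0,0.6,0.2],0,88],[[0,0.6,0.2],0,88],[[0,0.6,0.2],0,88],[[0,0.6,0.2],0,88],[[0,0.6,0.2],0,88],[[0,0.6,0.2],0,88],[[0,0.6,0.2],0,88],[[0,0.6,0.2],0,88]]'; python3 - <<'E'
from h import *
T,S=snapshot('top'),snapshot('side')
a=overlay(T,(.4451,-.3155),(364,198,45,60),8,[(.034,.012),(.017,.100)])
b=overlay(S,(.4425,-.3197),(396,235,50,60),8,[(.034,.012),(.017,.100)])
cv2.imwrite('pics/o4.png',np.hstack([a,b]))
E
python3 h.py .631 .155 .2 55.5
```

```text
time: 35.3
position: [0.4429, -0.3163, 0.1371]
tool_rot: [[-0.002, -0.013, 1.0], [0.001, 1.0, 0.013], [-1.0, 0.001, -0.002]]
wrist_force: [1.2, -0.4, -0.4]
width: 0.0884
time: 36.5
position: [0.5353, -0.0194, 0.2126]
tool_rot: [[0.001, -0.013, 1.0], [-0.0, 1.0, 0.013], [-1.0, -0.0, 0.001]]
wrist_force: [-0.2, -0.6, -0.8]
width: 0.0875
yaw_y 91.12 pos [ 0.5361 -0.0153  0.2125] w 0.088 F [-0.2  0.4 -0.1] t 36.6 | roll 0.6217 shift [ 0.261  3.881 -0.365]
```

View pics/o4.png

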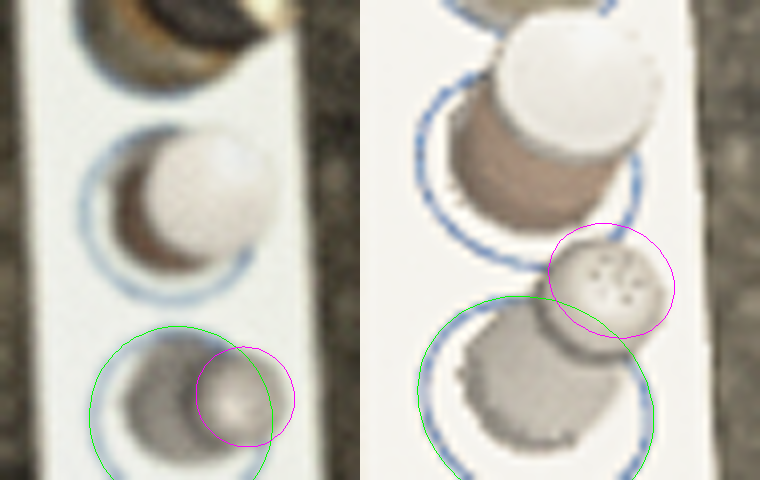

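The salt is centred on the second mark, with side gaps of about 37 px left and 32 px right. Now the herb jar.

```bash
python3 -m pendant '[[[0,0,0],0.1,88],[[0,0,0],0.1,88],[[0,0.2,0],0.1,88],[[0,0.5,-0.04],0.1,88],[[0,0.6,-0.06],0.1,88],[[0,0.6,-0.06],0.12,88],[[0,0.6,-0.06],0,88],[[0,0.6,-0.06],0,88],[[0,0.5,-0.05],0,88],[[0,0.25,-0.02],0,88],[[0,0,0],0,88],[[0,0,0],0,88]]'; python3 h.py .631 .155 .065 55.5
```

```text
time: 37.8
position: [0.6094, 0.1544, 0.2115]
tool_rot: [[-0.0, 0.572, 0.821], [-0.001, 0.821, -0.572], [-1.0, -0.001, 0.0]]
wrist_force: [0.5, 0.3, 0.8]
width: 0.0878
yaw_y 55.14 pos [0.6094 0.1544 0.2115] w 0.0878 F [0.5 0.3 0.8] t 37.8 | roll -0.0063 shift [2.929 0.257 0.348]
```

```bash
python3 -m pendant '[[[0,0.15,0.18],-0.006,88],[[0.2,0.11,0.17],0,88],[[0.4,0,0],0,88],[[0.4,0,0],0,88],[[0.4,0,0],0,88],[[0.3,0,0],0,88],[[0.2,0,0],0,88],[[0,0,0],0,88],[[0,0,0],0,88]]'; python3 h.py .631 .155 .065 55.5
```

```text
time: 38.7
position: [0.6319, 0.1567, 0.1166]
tool_rot: [[0.001, 0.566, 0.824], [0.0, 0.824, -0.566], [-1.0, 0.0, 0.001]]
wrist_force: [0.4, 0.7, 0.5]
width: 0.0881
yaw_y 55.54 pos [0.6319 0.1567 0.1166] w 0.0881 F [0.4 0.7 0.5] t 38.7 | roll 0.0007 shift [ 1.032 -0.039  0.005]
```

```bash
python3 -m pendant '[[[0.2,-0.03,0],0,88],[[0.3,0,0],0,88],[[0.3,0,0],0,88],[[0.22,0,0],0,88],[[0,0,0],0,88],[[0,0,0],0,70],[[0,0,0],0,60],[[0,0,0],0,55],[[0,0,0],0,52],[[0,0,0],0,49],[[0,0,0],0,46],[[0,0,0],0,43]]';  python3 -m pendant '[[[0,0,0],0,39],[[0,0,0],0,36],[[0,0,0],0,36],[[0,0,0],0,36]]'
```

```text
time: 39.9
position: [0.6307, 0.1556, 0.0655]
tool_rot: [[0.0, 0.566, 0.825], [0.0, 0.825, -0.566], [-1.0, 0.0, 0.0]]
wrist_force: [-0.9, -0.8, 3.8]
width: 0.0487
time: 40.3
position: [0.6308, 0.1555, 0.0654]
tool_rot: [[0.0, 0.566, 0.825], [-0.0, 0.825, -0.566], [-1.0, 0.0, 0.0]]
wrist_force: [-0.6, -0.9, 5.2]
width: 0.0485
```

```bash
python3 -m pendant '[[[-0.1,0,0],0,36],[[-0.3,0,0],0,36],[[-0.5,0,0],0,36],[[-0.6,0,0],0,36],[[-0.6,0,0],0,36],[[-0.5,0,0],0,36],[[-0.3,0,0],0,36],[[-0.1,0,0],0,36],[[0,0,0],0,36]]'; python3 h.py .3678 -.3180 .2 90.6
```

```text
time: 41.2
position: [0.6306, 0.1558, 0.2154]
tool_rot: [[0.0, 0.565, 0.825], [0.0, 0.825, -0.565], [-1.0, 0.0, 0.0]]
wrist_force: [0.9, 0.7, -1.3]
width: 0.0487
yaw_y 55.56 pos [0.6306 0.1558 0.2154] w 0.0487 F [ 0.9  0.7 -1.3] t 41.2 | roll -0.6115 shift [ 0.304 -9.42  -5.355]
```

```bash
python3 -m pendant '[[[0,0,0],-0.102,36],[[0,0,0],-0.102,36],[[0,0,0],-0.102,36],[[0,0,0],-0.102,36],[[0,0,0],-0.102,36],[[0,0,0],-0.101,36],[[0,-0.3,-0.2],0,36],[[0,-0.5,-0.3],0,36],[[0,-0.55,-0.31],0,36],[[0,-0.55,-0.31],0,36],[[0,-0.55,-0.31],0,36],[[0,-0.55,-0.31],0,36]]'; python3 -m pendant '[[[0,-0.55,-0.31],0,36],[[0,-0.55,-0.31],0,36],[[0,-0.55,-0.31],0,36],[[0,-0.55,-0.31],0,36],[[0,-0.55,-0.31],0,36],[[0,-0.55,-0.31],0,36],[[0,-0.55,-0.31],0,36],[[0,-0.55,-0.31],0,36],[[0,-0.5,-0.3],0,36],[[0,-0.5,-0.28],0,36],[[0,-0.3,-0.2],0,36],[[0,-0.1,0],0,36]]'; python3 -m pendant '[[[0,0,0],0,36],[[0,0,0],0,36]]'; python3 h.py .3678 -.3178 .0662 90.6
```

```text
time: 42.4
position: [0.5434, 0.0037, 0.2136]
tool_rot: [[-0.003, -0.01, 1.0], [-0.0, 1.0, 0.01], [-1.0, -0.0, -0.003]]
wrist_force: [-0.3, -0.1, -0.1]
width: 0.0489
time: 43.6
position: [0.3826, -0.2881, 0.214]
tool_rot: [[-0.003, -0.006, 1.0], [0.001, 1.0, 0.006], [-1.0, 0.001, -0.003]]
wrist_force: [-0.3, 0.8, -0.6]
width: 0.0489
time: 43.8
position: [0.3855, -0.2855, 0.2147]
tool_rot: [[-0.001, -0.011, 1.0], [0.001, 1.0, 0.011], [-1.0, 0.001, -0.001]]
wrist_force: [0.2, 0.6, -1.2]
width: 0.049
yaw_y 90.65 pos [ 0.3855 -0.2855  0.2147] w 0.049 F [ 0.2  0.6 -1.2] t 43.8 | roll 0.0009 shift [ 2.969 -0.644 -0.36 ]
```

```bash
python3 -m pendant '[[[0,-0.34,-0.2],0,36],[[0.1,-0.3,-0.16],0,36],[[0.4,0,0],0,36],[[0.4,0,0],0,36],[[0.4,0,0],0,36],[[0.4,0,0],0,36],[[0.4,0,0],0,36],[[0.3,0,0],0,36],[[0.2,0,0],0,36],[[0.1,0,0],0,36],[[0,0,0],0,36],[[0,0,0],0,36]]'; python3 h.py .3678 -.3178 .0658 90.6
```

```text
time: 45.0
position: [0.3677, -0.319, 0.0806]
tool_rot: [[0.001, -0.01, 1.0], [-0.0, 1.0, 0.01], [-1.0, -0.0, 0.001]]
wrist_force: [0.7, 0.5, -0.8]
width: 0.0488
yaw_y 90.58 pos [ 0.3677 -0.319   0.0806] w 0.0488 F [ 0.7  0.5 -0.8] t 45.0 | roll -0.0004 shift [0.297 0.025 0.002]
```

```bash
python3 -m pendant '[[[0.1,0.02,0],0,36],[[0.1,0,0],0,36],[[0.07,0,0],0,36],[[0.02,0,0],0,36],[[0.01,0,0],0,36],[[0,0,0],0,36],[[0,0,0],0,36],[[0,0,0],0,36]]'
```

```text
time: 45.8
position: [0.3672, -0.3179, 0.0654]
tool_rot: [[-0.0, -0.01, 1.0], [0.0, 1.0, 0.01], [-1.0, 0.0, -0.0]]
wrist_force: [-1.6, 1.3, 5.9]
width: 0.0488
```

Contact, standing on the board. I'll release, back away and check.

```bash
python3 -m pendant '[[[-0.01,0,0],0,46],[[0,0,0],0,50],[[0,0,0],0,53],[[0,0,0],0,57],[[0,0,0],0,65],[[0,0,0],0,76],[[0,0,0],0,88],[[0,0,0],0,88],[[-0.1,0,0],0,88],[[-0.3,0,0],0,88],[[-0.5,0,0],0,88],[[-0.7,0,0],0,88]]'; python3 -m pendant '[[[-0.7,0,0],0,88],[[-0.6,0.1,0],0,88],[[-0.2,0.4,0.1],0,88],[[0,0.6,0.2],0,88],[[0,0.6,0.2],0,88],[[0,0.6,0.2],0,88],[[0,0.6,0.2],0,88],[[0,0.6,0.2],0,88],[[0,0.6,0.2],0,88],[[0,0.6,0.2],0,88],[[0,0.6,0.2],0,88],[[0,0.6,0.2],0,88]]'; python3 - <<'E'
from h import *
T,S=snapshot('top'),snapshot('side')
a=overlay(T,(.3689,-.3160),(364,178,60,120),5,[(.034,.012),(.0235,.110)])
b=overlay(S,(.3663,-.3205),(390,195,60,155-35),5,[(.034,.012),(.0235,.110)])
b=overlay(S,(.3663,-.3205),(390,223,60,120),5,[(.034,.012),(.0235,.110)])
cv2.imwrite('pics/o5.png',np.hstack([a,b]))
E
```

```text
time: 47.0
position: [0.3663, -0.3173, 0.1458]
tool_rot: [[-0.002, -0.01, 1.0], [0.002, 1.0, 0.01], [-1.0, 0.002, -0.002]]
wrist_force: [-0.2, -0.7, -0.1]
width: 0.088
time: 48.2
position: [0.4595, -0.0209, 0.2211]
tool_rot: [[0.0, -0.01, 1.0], [-0.0, 1.0, 0.01], [-1.0, -0.0, 0.0]]
wrist_force: [0.9, -0.1, -0.4]
width: 0.0876
```

View pics/o5.png

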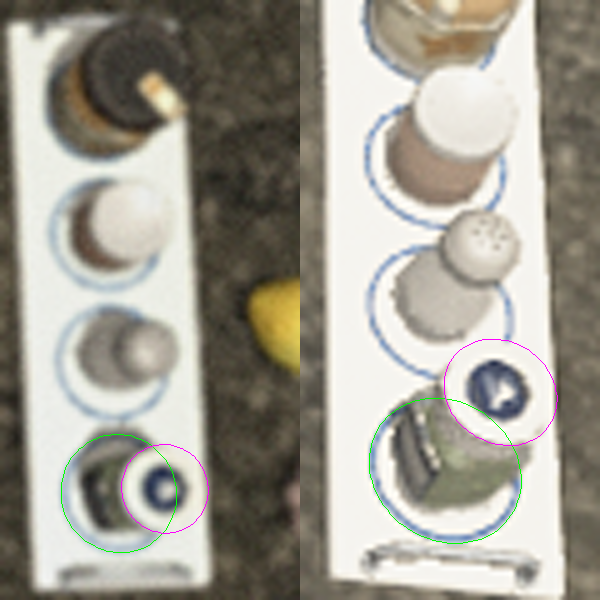

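All four stand upright in the right order. Salt's and herb's feet look a few mm toward the far side. I'll overlay ideal outlines at each mark to judge.

```bash
python3 - <<'E'
from h import *
T,S=snapshot('top'),snapshot('side')
sa=[(.034,.012),(.020,.013),(.020,.080),(.017,.095)]
he=[(.034,.012),(.0235,.013),(.0235,.110)]
C=((0,200,0),(255,0,255),(0,0,255),(255,160,0))
P=[]
a=overlay(T,(.4451,-.3155),(370,230,40,35),9,sa,C*1);b=overlay(T,(.3689,-.316),(370,258,40,35),9,he)
c=overlay(S,(.4425,-.3197),(396,262,48,42),9,sa);d=overlay(S,(.3663,-.3205),(396,290,48,42),9,he)
f=lambda i:cv2.resize(i,(390,int(i.shape[0]*390/i.shape[1])))
g=lambda l,r:(lambda h:np.hstack([cv2.copyMakeBorder(i,0,h-i.shape[0],0,0,cv2.BORDER_CONSTANT) for i in(l,r)]))(max(l.shape[0],r.shape[0]))
im=np.vstack([g(f(a),f(c)),g(f(b),f(d))]);print(im.shape)
cv2.imwrite('pics/o6.png',cv2.resize(im,None,fx=min(1,600/im.shape[0]),fy=min(1,600/im.shape[0])))
E
```

```text
(682, 780, 3)
```

View pics/o6.png

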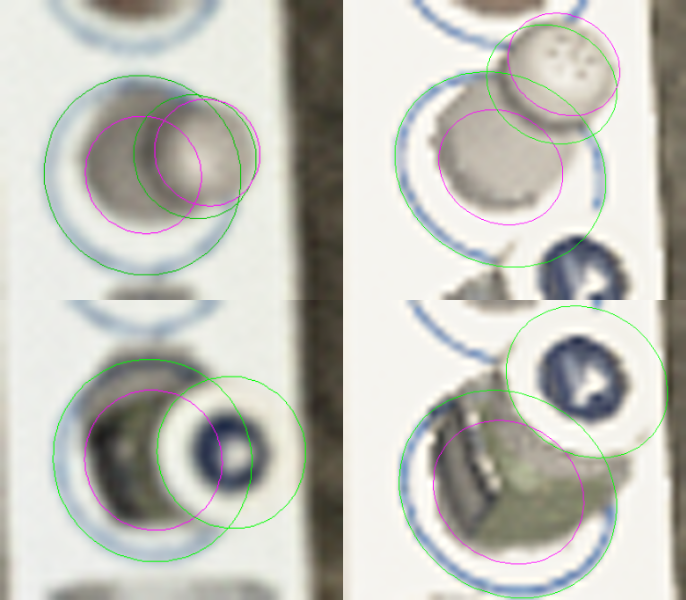

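The lids and dome match the outlines centred on their marks within about 2 mm in both views. The foot edges suggest at most 4–5 mm toward the far side in x. Regrasping wouldn't reliably do better, so I'm handing in with the arm clear.

```bash
python3 -c "
from cell import *
print(finish_job(), state()['time'])"
```

```text
the job is handed in; nothing more can be done
the job is handed in; nothing more can be done
```

All four jars are off the hob and standing upright on the white rack in reverse order, one to each ring. From nearest the robot to farthest they are herb, salt, spice and honey. The job was handed in at about 48 s of the 128 s allowed, gripper open and the arm clear. No verdict was reported.

**Final checks:**
- **Order and upright:** the last pictures from both cameras show the right order and all four upright.
- **Honey and spice:** the gap to the ring around each foot looks even, within about 2–3 mm of centre. Honey's lid read 3–6 mm off the mark, but the foot view was more direct, so I took that as camera tilt.
- **Herb:** the lid matches the mark within about 2 mm in both views, though in the side view its foot edge reads about 5 mm to the far side.
- **Salt:** the checks disagree. Its top reads within about 2 mm of centre, but its foot edge reads 4–5 mm to the far side. I judged the true offset to be a few mm and left it, since regrasping was unlikely to do better.
- **Grip widths:** the spice closed at 48.5 mm (51 mm stated) and the salt at 39.6 mm (44 mm stated). Both were held firmly. I think their bodies are narrower where I gripped them, but I could not confirm that.
- **Forces:** the wrist force readings stayed below about 10 N.

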